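# Lock the wet grinder's drum with its long bolt

### The arm

A 6-joint arm with a two-finger parallel gripper is mounted at the origin on the work surface. World frame = base frame: x ahead of the robot, y to its left, z up, the work surface at z = 0. Lengths are in m, angles in rad, forces in N, time in s.
With the tool pointing down it reaches from about 0.375 to 0.925 m from the base axis. Payload 5.7 kg.
Tool frame: the origin (TCP) lies midway between the tips of the shut fingers; the grasp point (between the pads) lies 19 mm behind it; z points along the fingers, y is the line along which they close (so a half turn about z gives the same grasp; the last joint's range is limited). The gripper opens to 88 mm and grips with 3 to 60 N. Pads are 20 mm wide; open, the fingers measure 115 mm over their backs; the gripper's body (75 mm by 178 mm) begins 61 mm behind the grasp point.
Start: joints at [-1.403, 0.359, 1.51, -0, 1.272, -0.115], TCP at [0.167, -0.576, 0.19] pointing down, gripper open.
Joint ranges: [-2.97, 2.97], [-1.01, 2.36], [0.21, 2.38], [-0.96, 4.11], [0.2, 2.71], [-2.98, 2.98]. Speed limits (rad/s): [2.39, 2.39, 3.14, 3.14, 3.14, 3.14].

### API

Orientations are given as a unit quaternion [x, y, z, w].
In Python, from bench import move_ptp, servo_line, goto_joints, move_gripper, sleep, inverse_kinematics, capture, PlanningError, close_job, spot_in, silhouettes, current_clock, current_joint_pos, current_qvel, current_joint_torque, current_position, current_orientation, current_force, current_torque, current_finger_gap, current_grip_force gives the robot as it stands. Calls block until the motion is done:
- move_ptp(position, orientation): joint-space move of the TCP to a pose.
- servo_line(position, orientation=None, rate=0.15, contact_N=None): straight line of the TCP; orientation=None keeps the orientation; rate is the mean speed in m/s. With contact_N (N) it stops when the force on the tool has changed by that much, and returns True; else False.
- goto_joints(angles): joint-space move.
- move_gripper(opening): finger opening in m; the grip force is fixed at half the most; returns when the fingers have stopped.
- sleep(seconds).
- inverse_kinematics(position, orientation): joint angles nearest the present ones, or None.
- capture(name): name is "scene" or "top"; returns a dict with "image" (420x560x3 uint8, blue, green, red), "range_z" (420x560 float32, m along the optical axis (not along the pixel's ray), 0 where there is no reading), "intrinsics" (3x3 intrinsics, pixels), "k1" (the pictures are not rectified: a ray, as slopes to the right and down, at radius r is drawn at 1 + k1 r^2 times it, then the intrinsics apply), "R" (3x3) and "t" (3): a world point X has camera coordinates R X + t. Camera axes: x right, y down, z forward; pixel columns grow to the right and rows downward; lengths in m; the calibration is good to about 2 mm. A picture is of the moment at which its call begins.
A pose or a line that the arm cannot do raises PlanningError and nothing moves.
- close_job(): hands the job in; it is judged then, once.
Trained networks look in the newest picture that a camera, given by its name, has taken for a name from the list of things; names that differ only in an ending like _2 or _b are one class to them, and where a whole thing is asked for, a point or a joint stands for the part that bears it (a point fixed in the world has none). Each returns a list of dicts, best first, with "conf" (0 to 1); they miss things now and then, are a little off and sometimes report something else, mostly with a low value. They report only what shows in the picture. A call takes as long as a camera call. They do not tell look-alikes from the thing itself.
- spot_in(camera, query): "xy" ([column, row] in pixels, amid what is visible of it).
- silhouettes(camera, query): "region" (420x560 bool, what is visible of it) and "xy" ([column, row] in pixels, amid what is visible of it).
Readings, each from a call of its own:
- current_clock(): time.
- current_joint_pos(): joint angles.
- current_qvel(): joint speeds.
- current_joint_torque(): joint torques, N m.
- current_position(): TCP position.
- current_orientation(): TCP orientation.
- current_force(): force on the tool from outside, world axes, zero at the start.
- current_torque(): the same for the moment, N m.
- current_finger_gap(): finger opening in m.
- current_grip_force(): force on a finger pad.
Only numpy, scipy, OpenCV 4.12 (cv2) and the standard library are available. Lean on these libraries where they do the work, as an engineer would, in place of code of your own. Each camera call takes 0.05 s, during which the arm holds its last target. There are 200 camera calls.

### The job

Take the T-handled locking bolt out of the wooden block, lower it upright into the hollow column in the middle of the wet grinder, and start it gently in the thread at the bottom by feel: turn it backwards (anticlockwise) under light pressure until it drops into the thread, then screw it in clockwise until its collar sits flush on top of the column. Never force it, leave the things around it where they stand, and let go of the bolt at the end.

Things in the scene. Friction and masses are not known exactly. Their poses are not given: they have to be found in the camera images.
- bolt_grip (a point): Centre of the T-handle of the steel locking bolt (0.2 kg): an aluminium bar 60 mm long (x axis), 14 mm thick (y), 22 mm high; z runs up along the bolt. It starts upright, hanging by its collar in the wooden block. Below this centre: neck 18 mm in diameter from 11 to 22 mm, collar from 22 to 27 mm, foot 114.75 mm below.
- bolt_collar (a point): Centre of the underside of the bolt's round collar (50 mm across), 27 mm below the bar's centre; z up the bolt. Under it a 28 mm thick shoulder for 20 mm, then a 16 mm thick shank.
- bolt_lugs (a point): On the bolt's axis, level with the undersides of its three lugs: 113.75 mm below the bar's centre, 86.75 mm below the collar's underside. The lugs stand out radially at the foot, 120 degrees apart, the first along the bar's +x; 4 mm thick, reaching 14.5 mm from the axis. They engage the thread.
- column_mouth (a point): Centre of the rim of the grinder's upright hollow column, 170 mm above the counter, z up. Column 50 mm across outside, bore 32 mm across with a bevelled mouth 41 mm wide. It rises 20 mm above the drum's rim (drum 196 mm across). The collar must end flush on this rim.
- thread_land (a point): On the column's axis at the bottom of the bore, 75 mm below the rim: a flat land with three 30 degree notches 120 degrees apart, at an angle that is unknown and hidden. Just anticlockwise (from above) of each notch stands a tooth, 12 degrees wide, 5 mm high. Lugs on the land jam on the teeth if turned clockwise; turned anticlockwise (1.9 rad at most) they drop into the notches.
- thread_start (a point): On the axis at the notches' floor, 8.5 mm below the land. Lugs here (collar 3.2 mm above the rim) have 0.2 rad of play between tooth and thread. Right-handed three-start thread: clockwise takes them down 36 mm per turn (5.7 mm per rad) with 1.5 mm of axial play; the collar meets the rim after 0.7 to 1.2 rad, the thread ends 0.45 rad later.
- grinder: Wet grinder, fixed: round white base 230 mm across, 70 mm high, with the drum on it; origin on the counter under the column's axis, z up. The motor spindle that carries the land and thread yields up or down on a spring of 2.5 N per mm (down 8 mm, up 4 mm) and resists turning with 0.8 Nm. Over 40 N between bolt and grinder is forcing.
- block_top (a point): Centre of the top of the wooden block (80 x 80 x 98 mm, fixed), at the mouth of its hole (34 mm across, right through) from which the bolt hangs by its collar.
- tumbler: Steel tumbler, 68 mm across, 85 mm high, upright; origin at the centre of its underside. A bystander.
- davara: Wide steel davara bowl, 100 mm across, 45 mm high; origin at the centre of its underside. A bystander.
- tawa: Flat round aluminium tawa, 250 mm across with a black handle, on the left burner; origin at the centre of its underside. A bystander.
- spatula: Wooden dosa spatula, 300 mm long, lying at the far side. A bystander.
- jar: Small jar, 60 mm across, 90 mm high. A bystander.
- pod: Empty white plastic pod, 44 mm across, 28 mm high. A bystander.
Mind the look-alikes: they are no part of the job. What is shaped like the part that bears bolt_grip but turquoise is not meant.

How it is judged:
By the outcome, as a careful person would: the job done as asked, in the order asked, and still so for the second after the job is handed in, with the robot touching nothing.
It also fails if it takes over 64 s, if anything falls off the work surface, if the arm or the gripper's body presses on something with over 40 N, if the wrist force passes 120 N, or if a joint passes its speed limit or range.

## Working session

There is one attempt and no reset: what is moved stays moved. The work goes in short steps, each a Python script; the robot and the scene stay as the last script left them, time stands still between calls to the robot, and variables do not carry over. Pictures are saved under pics/ and viewed, at most 10 in all, crops included, and the job is handed in when it is done.

```bash
ls; mkdir -p pics; cat > h.py <<'E'
from bench import *
import numpy as np, cv2
def cloud(c):
    K=np.array(c["intrinsics"]);R=np.array(c["R"]);t=np.array(c["t"]);z=c["range_z"]
    v,u=np.mgrid[0:z.shape[0],0:z.shape[1]]
    p=np.stack([u,v],-1).reshape(-1,1,2).astype(float)
    s=cv2.undistortPoints(p,K,np.array([c["k1"],0,0,0.])).reshape(*z.shape,2)
    P=np.dstack([s[...,0]*z,s[...,1]*z,z])
    return (P-t)@R, z>0
E
python3 - <<'E'
from h import *
for n in ("scene","top"):
    c=capture(n); cv2.imwrite(f"pics/{n}0.png",c["image"])
    P,ok=cloud(c)
    print(n,"cam",-np.array(c["R"]).T@np.array(c["t"]))
    np.savez(f"{n}0.npz",P=P,ok=ok,im=c["image"])
    for q in ("bolt_grip","column_mouth","block_top","grinder","tumbler","davara","jar","pod"):
        for d in silhouettes(n,q)[:3]:
            m=d["region"]&ok
            if m.sum(): print(q,round(d["conf"],2),np.round(d["xy"]),m.sum(),np.round(np.median(P[m],0),3),np.round(np.percentile(P[m],98,axis=0),3),np.round(np.percentile(P[m],2,axis=0),3))
        for d in spot_in(n,q)[:2]: print('  spot',q,round(d["conf"],2),np.round(d["xy"]))
print(current_clock(),current_orientation())
E
```

```text
pics
scene cam [ 1.35322796 -0.30712749  0.88333261]
bolt_grip 0.89 [111. 232.] 401 [ 0.412 -0.3    0.097] [ 0.428 -0.274  0.127] [ 0.399 -0.325  0.035]
bolt_grip 0.83 [151. 211.] 336 [ 0.394 -0.173  0.106] [ 0.41  -0.145  0.127] [ 0.38  -0.199  0.055]
bolt_grip 0.82 [109. 255.] 490 [ 0.504 -0.32   0.092] [ 0.527 -0.298  0.127] [ 0.349 -0.342 -0.002]
  spot bolt_grip 0.83 [156. 238.]
  spot bolt_grip 0.81 [110. 258.]
column_mouth 0.86 [317. 213.] 5065 [0.62  0.233 0.09 ] [0.706 0.345 0.164] [0.507 0.143 0.018]
column_mouth 0.29 [156. 239.] 331 [ 0.526 -0.202  0.119] [ 0.542 -0.18   0.138] [ 0.491 -0.228  0.097]
  spot column_mouth 0.74 [315. 215.]
block_top 0.81 [152. 256.] 1140 [ 0.55  -0.217  0.08 ] [ 0.565 -0.163  0.1  ] [ 0.481 -0.251  0.004]
  spot block_top 0.87 [155. 255.]
  spot block_top 0.61 [152. 237.]
grinder 0.73 [155. 240.] 313 [ 0.527 -0.201  0.117] [ 0.542 -0.181  0.138] [ 0.5   -0.227  0.097]
grinder 0.58 [315. 215.] 5090 [0.62  0.233 0.091] [0.707 0.345 0.164] [0.507 0.143 0.018]
  spot grinder 0.57 [314. 217.]
  spot grinder 0.35 [346. 256.]
tumbler 0.6 [223. 231.]
[... 1678 characters left out ...]
512 -0.014  0.013] [0.536 0.021 0.088] [ 0.475 -0.039 -0.001]
  spot tumbler 0.69 [321. 230.]
davara 0.55 [316. 173.] 872 [0.691 0.009 0.018] [0.735 0.056 0.048] [ 0.64  -0.034 -0.001]
  spot davara 0.91 [318. 174.]
jar 0.71 [319. 171.] 840 [0.691 0.009 0.018] [0.728 0.056 0.048] [ 0.641 -0.034 -0.   ]
jar 0.6 [233. 149.] 356 [0.742 0.25  0.089] [0.771 0.277 0.096] [0.722 0.226 0.034]
  spot jar 0.75 [232. 150.]
pod 0.5 [385. 231.] 780 [ 0.507 -0.189  0.097] [ 0.561 -0.158  0.104] [ 0.471 -0.246  0.009]
pod 0.43 [392. 152.] 156 [ 0.757 -0.229  0.009] [ 0.77  -0.205  0.032] [ 0.735 -0.245 -0.001]
  spot pod 0.63 [393. 152.]
1.7 [ 9.90014272e-01  1.40967148e-01 -7.22865317e-06 -6.99636178e-05]
```

View pics/scene0.png

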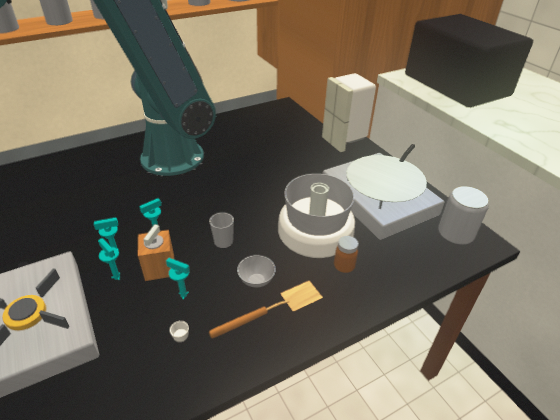

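View pics/top0.png

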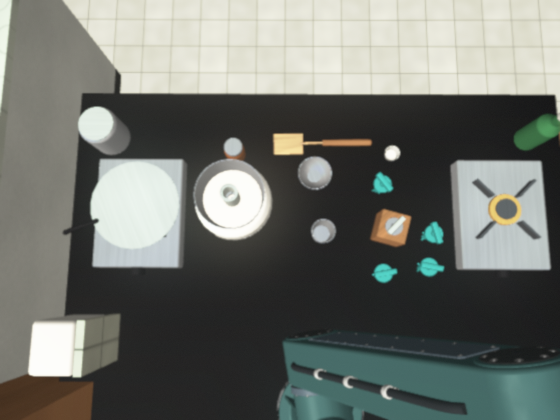

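The true bolt (steel) is in the block: scene (152,237), top (395,227). The turquoise look-alikes stand around it. The column is at scene (319,190), top (231,195). I'll measure both more precisely.

```bash
python3 - <<'E'
import numpy as np,cv2
for n in("scene","top"):
    d=np.load(n+"0.npz");P,ok,im=d["P"],d["ok"],d["im"]
    x,y,z=P[...,0],P[...,1],P[...,2]
    m=ok&(abs(x-.52)<.06)&(abs(y+.205)<.06)&(z>.128)&(z<.15)
    Q=P[m][:,:2].astype(np.float32); (c,s,a)=cv2.minAreaRect(Q); w,V=np.linalg.eigh(np.cov(Q.T)); i=V[:,1]
    print(n,"bar",m.sum(),np.round(c,4),np.round(s,4),Q.mean(0).round(4),"yaw",np.degrees(np.arctan2(i[1],i[0])).round(1),"z",np.percentile(P[m][:,2],[10,50,90]).round(4))
    m=ok&(abs(x-.52)<.08)&(abs(y+.205)<.08)&(abs(z-.1)<.007)
    (c,s,a)=cv2.minAreaRect(P[m][:,:2].astype(np.float32));print(" block+collar",np.round(c,4),np.round(s,4),np.median(z[m]).round(4))
    m=ok&(np.hypot(x-.595,y-.25)<.045)&(z>.163)&(z<.18)
    Q=P[m][:,:2].astype(np.float32);(c,r)=cv2.minEnclosingCircle(Q)
    A=np.c_[2*Q,np.ones(len(Q))];s=np.linalg.lstsq(A,(Q**2).sum(1),rcond=None)[0]
    print(" col",m.sum(),np.round(c,4),round(r,4),Q.mean(0).round(4),s[:2].round(4),np.sqrt(s[2]+s[0]**2+s[1]**2).round(4),np.percentile(P[m][:,2],[10,50,90]).round(4))
    u=(231,195) if n=="top" else (319,195)
    b=(395,227) if n=="top" else (155,245)
    cr=[cv2.resize(im[v-30:v+30,h-30:h+30],(400,400),interpolation=cv2.INTER_CUBIC) for h,v in(u,b)]
    cv2.imwrite(f"pics/c_{n}.png",np.hstack(cr))
E
```

```text
scene bar 116 [ 0.5185 -0.2044] [0.0149 0.0628] [ 0.5209 -0.2053] yaw 135.5 z [0.1299 0.1348 0.1372]
 block+collar [ 0.5175 -0.2043] [0.0807 0.0838] 0.0981
 col 118 [0.5995 0.2529] 0.027 [0.5979 0.2536] [0.5988 0.2522] 0.023 [0.1636 0.167  0.1702]
top bar 112 [ 0.5168 -0.2039] [0.0134 0.0601] [ 0.517  -0.2042] yaw 135.2 z [0.133  0.1355 0.1392]
 block+collar [ 0.5176 -0.205 ] [0.0807 0.0811] 0.0996
 col 133 [0.599  0.2542] 0.0254 [0.599  0.2539] [0.5986 0.2538] 0.0217 [0.164  0.1679 0.172 ]
```

View pics/c_top.png

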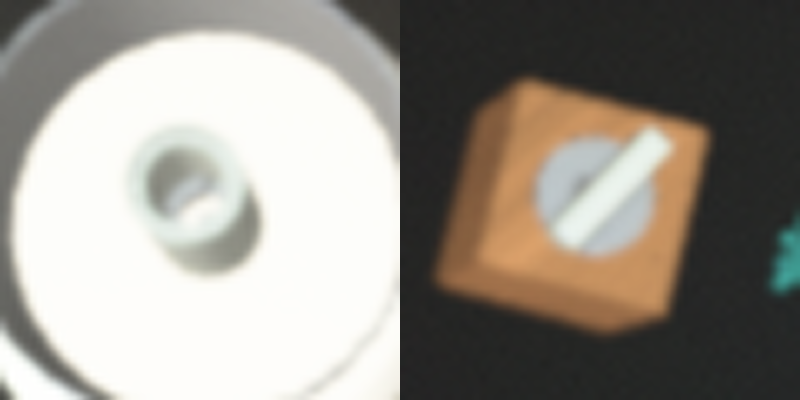

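View pics/c_scene.png

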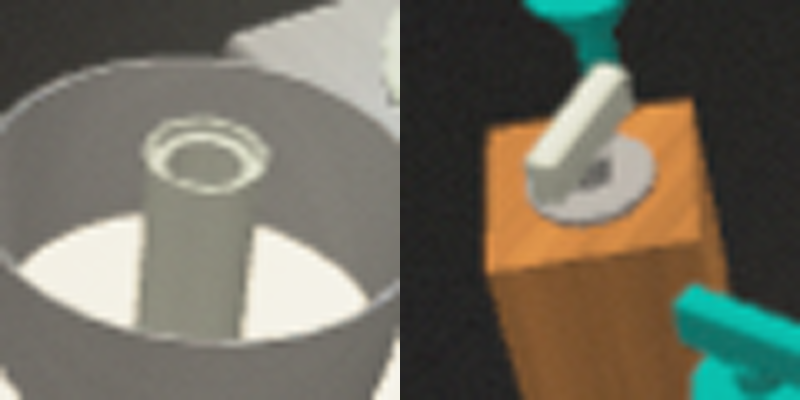

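```bash
cat >> h.py <<'E'
def q(psi): return [np.cos(psi/2),np.sin(psi/2),0,0]
def st(s=""): print(s,round(current_clock(),2),"p",np.round(current_position(),4),"psi",round(psi(),3),"F",np.round(current_force(),1),"T",np.round(current_torque(),2),"gap",round(current_finger_gap(),4),flush=True)
def psi():
    o=current_orientation(); return 2*np.arctan2(o[1],o[0])
E
python3 - <<'E'
from h import *
o=q(-np.pi/4); b=[.5172,-.2042]
move_gripper(.06)
move_ptp([*b,.22],o); st()
print(servo_line([*b,.108],o,rate=.1,contact_N=6)); st()
move_gripper(0); st("grip"); print(current_grip_force())
servo_line([*b,.16],o,rate=.08); st("lift1")
servo_line([*b,.32],o,rate=.2); st("lift2")
E
```

```text
4.18 p [ 0.517  -0.2048  0.22  ] psi -0.786 F [-0.4  0.5  0.7] T [0.06 0.03 0.06] gap 0.0598
False
 5.45 p [ 0.5178 -0.2045  0.1086] psi -0.785 F [-0.2 -0.5  0.5] T [ 0.05  0.01 -0.01] gap 0.0602
grip 6.44 p [ 0.5172 -0.2042  0.108 ] psi -0.785 F [ 0.2 -0.5  0.3] T [ 0.08 -0.03 -0.02] gap 0.0009
0.0
lift1 7.24 p [ 0.5169 -0.204   0.1597] psi -0.785 F [ 0.7  0.4 -0.6] T [ 0.09 -0.04  0.01] gap 0.0008
lift2 8.19 p [ 0.5165 -0.2038  0.3186] psi -0.785 F [ 0.6 -1.2  0.5] T [ 0.11 -0.01 -0.03] gap 0.0004
```

```bash
python3 - <<'E'
from h import *
A=[]
for n,(u,v) in(("scene",(155,215)),("top",(400,225))):
    c=capture(n);P,ok=cloud(c);np.savez(n+"1.npz",P=P,ok=ok,im=c["image"])
    A.append(cv2.resize(c["image"][v-50:v+50,u-50:u+50],(400,400),interpolation=cv2.INTER_CUBIC))
cv2.imwrite("pics/miss.png",np.hstack(A))
E
```

```text
(no output)
```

View pics/miss.png

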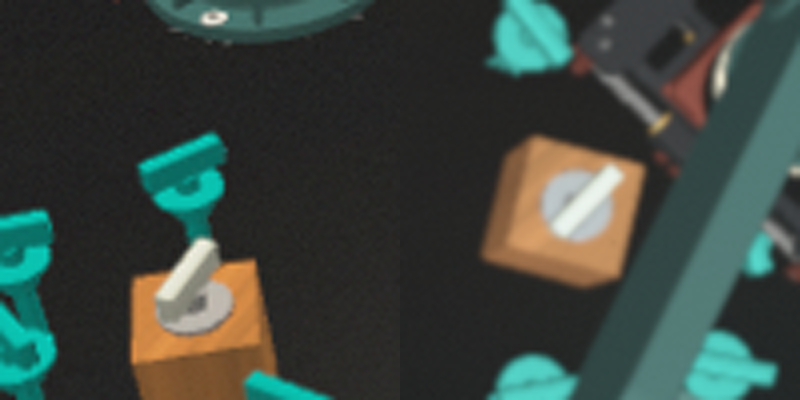

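The gripper closed on nothing, and the bolt still hangs in the block (scene crop (190,280), top crop (585,205)). I'll check whether the bolt moved and where the fingers show in the cloud.

```bash
python3 - <<'E'
from h import *
st(); print(current_joint_pos())
for n in("scene","top"):
    d=np.load(n+"1.npz");P,ok=d["P"],d["ok"];x,y,z=P[...,0],P[...,1],P[...,2]
    m=ok&(abs(x-.52)<.06)&(abs(y+.205)<.06)&(z>.128)&(z<.15)
    Q=P[m][:,:2].astype(np.float32); (c,s,a)=cv2.minAreaRect(Q)
    print(n,"bar",m.sum(),np.round(c,4),np.round(s,4),a)
    m=ok&(np.hypot(x-.517,y+.204)<.2)&(z>.2)
    Q=P[m]
    for lo in np.arange(.28,.5,.02):
        k=Q[(Q[:,2]>lo)&(Q[:,2]<lo+.02)]
        if len(k)>4: print(round(lo,2),len(k),np.percentile(k,5,axis=0).round(3),np.median(k,0).round(3),np.percentile(k,95,axis=0).round(3))
E
```

```text
8.29 p [ 0.5163 -0.2037  0.3182] psi -0.785 F [ 1.1 -0.2 -0. ] T [ 0.07 -0.03 -0.02] gap 0.0004
[-5.00278070e-01  2.04639790e-01  1.41278704e+00 -1.21594540e-06
  1.52741076e+00  1.85593977e+00]
scene bar 116 [ 0.5184 -0.2042] [0.0156 0.061 ] 45.51940155029297
0.34 36 [ 0.516 -0.218  0.353] [ 0.523 -0.208  0.357] [ 0.531 -0.192  0.359]
0.36 102 [ 0.516 -0.218  0.361] [ 0.524 -0.206  0.37 ] [ 0.531 -0.192  0.378]
0.38 109 [ 0.517 -0.219  0.381] [ 0.524 -0.208  0.39 ] [ 0.532 -0.191  0.399]
0.4 132 [ 0.517 -0.221  0.401] [ 0.526 -0.207  0.41 ] [ 0.534 -0.19   0.419]
0.42 184 [ 0.457 -0.277  0.423] [ 0.54  -0.2    0.437] [ 0.594 -0.133  0.439]
0.44 740 [ 0.472 -0.276  0.441] [ 0.542 -0.218  0.45 ] [ 0.594 -0.139  0.459]
0.46 1141 [ 0.46  -0.277  0.462] [ 0.544 -0.196  0.474] [ 0.595 -0.135  0.477]
0.48 355 [ 0.524 -0.231  0.481] [ 0.543 -0.202  0.489] [ 0.558 -0.167  0.499]
top bar 112 [ 0.5174 -0.2044] [0.0132 0.0594] 45.11862564086914
0.34 6 [ 0.505 -0.202  0.353] [ 0.511 -0.197  0.357] [ 0.515 -0.192  0.358]
0.42 14 [ 0.439 -0.238  0.434] [ 0.5   -0.176  0.437] [ 0.55  -0.129  0.439]
0.44 246 [ 0.443 -0.236  0.444] [ 0.512 -0.172  0.45 ] [ 0.549 -0.132  0.458]
0.46 1222 [ 0.446 -0.274  0.469] [ 0.529 -0.181  0.475] [ 0.587 -0.133  0.478]
0.48 27 [ 0.512 -0.189  0.481] [ 0.536 -0.177  0.484] [ 0.559 -0.162  0.491]
```

The finger tips show at z≈0.352 where the reported TCP is 0.318, and the gripper body is about 34 mm higher too. So the reported TCP lies ~34 mm below the real tips. I'll descend by that much more, check in the cloud, then grip.

```bash
cat >> h.py <<'E'
def tip(n,xy,zlo,r=.06):
    c=capture(n);P,ok=cloud(c);m=ok&(np.hypot(P[...,0]-xy[0],P[...,1]-xy[1])<r)&(P[...,2]>zlo)
    return c,P,m
E
python3 - <<'E'
from h import *
o=q(-np.pi/4); b=[.5172,-.2042]
z=np.load("scene1.npz");P=z["P"];m=z["ok"]&(np.hypot(P[...,0]-.52,P[...,1]+.205)<.03)&(P[...,2]>.25)
print("tip z",np.sort(P[m][:,2])[[0,3,8,15]].round(4))
move_gripper(.06)
servo_line([*b,.12],o,rate=.2); 
print(servo_line([*b,.076],o,rate=.06,contact_N=6)); st()
c,P,m=tip("scene",b,.14,.12); Z=P[m][:,2]
print(np.histogram(Z,np.arange(.14,.26,.01)))
cv2.imwrite("pics/down.png",cv2.resize(c["image"][180:280,100:200],(500,500),interpolation=cv2.INTER_CUBIC))
E
```

```text
tip z [0.3516 0.3535 0.3543 0.3563]
False
 11.35 p [ 0.5174 -0.2043  0.0761] psi -0.785 F [ 0.   0.2 -0.2] T [ 0.06 -0.    0.04] gap 0.0601
(array([ 48,  52,  46,  33,  11, 140, 255, 227, 260, 623, 102]), array([0.14, 0.15, 0.16, 0.17, 0.18, 0.19, 0.2 , 0.21, 0.22, 0.23, 0.24,
       0.25]))
```

View pics/down.png

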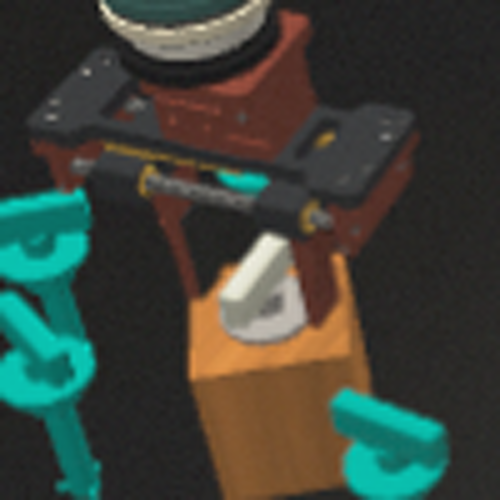

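The fingers straddle the bar (crop (260,280)), with their tips just above the collar and the body clear. I'll grip now.

```bash
python3 - <<'E'
from h import *
o=q(-np.pi/4); b=[.5172,-.2042]
move_gripper(0); st("grip"); print(current_grip_force())
g=current_position()
servo_line([*b,.11],o,rate=.08); st("lift1")
servo_line([*b,.285],o,rate=.2); st("lift2")
# over column: bar real z .33 -> TCP reading = .33-.125+.076
move_ptp([.599,.2535,.275],q(np.radians(60))); sleep(.3); st("over")
for n in("scene","top"):
    c=capture(n);P,ok=cloud(c);np.savez(n+"2.npz",P=P,ok=ok,im=c["image"])
    if n=="scene": cv2.imwrite("pics/over.png",cv2.resize(c["image"][90:240,240:390],(600,600),interpolation=cv2.INTER_CUBIC))
    m=ok&(np.hypot(P[...,0]-.599,P[...,1]-.2535)<.06)&(P[...,2]>.185)
    Q=P[m]
    for lo in np.arange(.19,.38,.015):
        k=Q[(Q[:,2]>lo)&(Q[:,2]<lo+.015)]
        if len(k)>4: print(n,round(lo,3),len(k),np.percentile(k,3,axis=0).round(4),np.percentile(k,97,axis=0).round(4))
E
```

```text
grip 12.16 p [ 0.5171 -0.2042  0.076 ] psi -0.785 F [-0.7 -0.5  0.6] T [0.02 0.08 0.01] gap 0.0167
30.00004470348358
lift1 12.73 p [ 0.5172 -0.2042  0.1101] psi -0.785 F [ 0.6  0.8 -2.2] T [ 0.04 -0.03 -0.04] gap 0.0168
lift2 13.76 p [ 0.5163 -0.2037  0.2836] psi -0.785 F [ 0.5  1.  -2.2] T [ 0.08  0.01 -0.04] gap 0.0163
over 15.76 p [0.5993 0.2528 0.2751] psi 1.046 F [-0.5 -0.1 -2.7] T [-0.02 -0.02  0.  ] gap 0.0166
scene 0.205 20 [0.5988 0.2389 0.2085] [0.6066 0.2598 0.219 ]
scene 0.22 29 [0.5953 0.2407 0.2207] [0.6072 0.2527 0.2341]
scene 0.235 27 [0.597  0.2413 0.2361] [0.6075 0.2542 0.2494]
scene 0.25 28 [0.5968 0.2404 0.2509] [0.6073 0.2522 0.2642]
scene 0.265 23 [0.5952 0.2407 0.2655] [0.609  0.253  0.2784]
scene 0.28 28 [0.6001 0.2344 0.2814] [0.6142 0.256  0.2889]
scene 0.295 125 [0.5812 0.2258 0.2981] [0.6232 0.2701 0.304 ]
scene 0.31 97 [0.5889 0.2221 0.3117] [0.6198 0.2699 0.3243]
scene 0.325 128 [0.5836 0.2238 0.3255] [0.6195 0.271  0.3391]
scene 0.34 40 [0.6094 0.2316 0.3405] [0.6206 0.2511 0.3534]
top 0.205 7 [0.5867 0.2432 0.2095] [0.5979 0.2525 0.2179]
top 0.295 43 [0.5759 0.2263 0.2982] [0.6139 0.247  0.3059]
top 0.31 8 [0.5808 0.2237 0.3164] [0.6081 0.2359 0.3245]
top 0.325 42 [0.5811 0.2226 0.3285] [0.5996 0.2426 0.3381]
```

View pics/over.png

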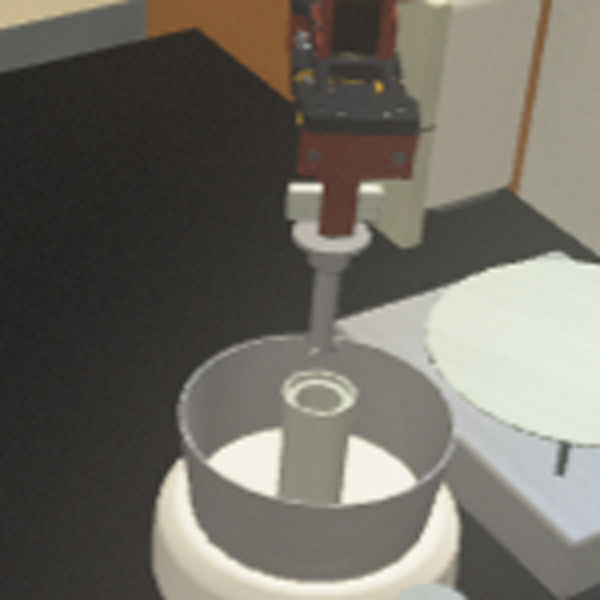

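```bash
cat > fit.py <<'E'
import numpy as np
from scipy.optimize import least_squares
def fitc(Q,r,c0):
    s=least_squares(lambda c:np.hypot(Q[:,0]-c[0],Q[:,1]-c[1])-r,c0,loss="soft_l1",f_scale=.001)
    return s.x,np.sqrt(np.mean(s.fun**2))
def report(P,ok,c0,zc):
    # zc: collar underside z
    R=np.hypot(P[...,0]-c0[0],P[...,1]-c0[1]);z=P[...,2]
    for nm,lo,hi,r,rm in(("shank_low",zc-.08,zc-.05,.008,.014),("shank_up",zc-.05,zc-.023,.008,.014),("shoulder",zc-.018,zc-.003,.014,.022),("collar",zc-.0005,zc+.0045,.025,.035),("column",.10,.162,.025,.035)):
        m=ok&(R<rm)&(z>lo)&(z<hi)
        if nm=="collar": m&=R>.018
        if m.sum()>8:
            c,e=fitc(P[m],r,c0); print(nm,m.sum(),c.round(4),round(e*1000,2))
E
python3 - <<'E'
import numpy as np
from fit import *
for n in("scene","top"):
    d=np.load(n+"2.npz");print(n);report(d["P"],d["ok"],(.599,.2535),.275-.076+.098)
    d=np.load(n+"0.npz");P=d["P"];m=d["ok"]&(np.hypot(P[...,0]-.599,P[...,1]-.2535)<.035)&(P[...,2]>.1)&(P[...,2]<.163)
    c,e=fitc(P[m],.025,(.599,.2535));print("column pic0",m.sum(),c.round(4),e)
    d=np.load(n+"0.npz");P=d["P"];R=np.hypot(P[...,0]-.5172,P[...,1]+.2042);m=d["ok"]&(R>.02)&(R<.03)&(abs(P[...,2]-.1025)<.0018)
    if m.sum()>8:
        c,e=fitc(P[m],.025,(.5172,-.2042));print("collar0",m.sum(),c.round(4),e)
E
```

```text
scene
shank_low 55 [0.5982 0.2497] 1.45
shank_up 52 [0.5986 0.2495] 1.21
shoulder 28 [0.5983 0.249 ] 1.97
collar 48 [0.5986 0.2514] 3.09
column 349 [0.5973 0.2536] 3.58
column pic0 366 [0.5973 0.2537] 0.0038454369348602203
collar0 40 [ 0.5149 -0.2057] 0.0020681924565026117
top
collar 17 [0.5995 0.2551] 2.09
column 96 [0.5996 0.2534] 5.18
column pic0 153 [0.5973 0.2501] 0.004872395863920835
collar0 47 [ 0.5177 -0.2044] 0.0027103651917487785
```

```bash
cat > prof.py <<'E'
from h import *
def proj(c,X):
    R=np.array(c["R"]);t=np.array(c["t"]);r,_=cv2.Rodrigues(R)
    return cv2.projectPoints(np.asarray(X,float),r,t,np.array(c["intrinsics"]),np.array([c["k1"],0,0,0.]))[0].reshape(-1,2)
def profile(c,xy,zs,w=.045,n=181):
    C=-np.array(c["R"]).T@np.array(c["t"]);d=np.array(xy)-C[:2];d/=np.hypot(*d);u=np.array([-d[1],d[0]])  # left of view
    s=np.linspace(-w,w,n);g=cv2.cvtColor(c["image"],cv2.COLOR_BGR2GRAY).astype(np.float32);out=[]
    for z in zs:
        X=np.c_[xy[0]+s*u[0],xy[1]+s*u[1],np.full(n,z)];p=proj(c,X).astype(np.float32)
        out.append(cv2.remap(g,p[:,0][None],p[:,1][None],cv2.INTER_CUBIC)[0])
    return u,s,np.mean(out,0)
def edges(s,p,r):
    # best centre: max |grad| at c-r and c+r
    g=np.abs(np.gradient(cv2.GaussianBlur(p[None].astype(np.float32),(0,0),2)[0]))
    cs=np.arange(-.012,.012,.0002);v=[np.interp(c-r,s,g)+np.interp(c+r,s,g) for c in cs]
    i=int(np.argmax(v)); gl=[s[np.argmax(np.where(abs(s-cs[i]-k*r)<.004,g,0))] for k in(-1,1)]
    return cs[i],np.round(gl,4)
E
python3 - <<'E'
from prof import *
xy=(.599,.2535)
def meas(tag):
    c=capture("scene");zc=current_position()[2]-.076+.098
    for nm,zs,r in(("shank",np.arange(zc-.075,zc-.024,.003),.008),("shoulder",np.arange(zc-.017,zc-.004,.002),.014),("column",np.arange(.152,.166,.002),.025),("columnlow",np.arange(.115,.15,.003),.025)):
        u,s,p=profile(c,xy,zs);print(tag,nm,edges(s,p,r),u.round(3))
    return c
meas(60);st()
move_ptp([.599,.2535,.275],q(np.radians(150)));move_ptp([.599,.2535,.275],q(np.radians(240)));sleep(.3);st()
c=meas(240);P,ok=cloud(c)
np.savez("scene3.npz",P=P,ok=ok,im=c["image"])
move_ptp([.599,.2535,.275],q(np.radians(150)));sleep(.3);st();c=meas(150)
P,ok=cloud(c);np.savez("scene4.npz",P=P,ok=ok,im=c["image"])
E
```

```text
60 shank (np.float64(0.0024000000000000375), array([-0.0045,  0.01  ])) [-0.597 -0.803]
60 shoulder (np.float64(0.0010000000000000338), array([-0.016,  0.019])) [-0.597 -0.803]
60 column (np.float64(-0.0005999999999999703), array([-0.023,  0.023])) [-0.597 -0.803]
60 columnlow (np.float64(3.122502256758253e-17), array([-0.024,  0.023])) [-0.597 -0.803]
 15.91 p [0.5991 0.2532 0.2751] psi 1.047 F [ 0.9  0.9 -1.8] T [-0.1  -0.1  -0.04] gap 0.0164
 19.01 p [0.599  0.2535 0.275 ] psi 4.189 F [ 0.2 -0.  -2.3] T [ 0.09 -0.1   0.03] gap 0.017
240 shank (np.float64(-0.0005999999999999703), array([-0.0075,  0.0075])) [-0.597 -0.803]
240 shoulder (np.float64(-0.0009999999999999714), array([-0.018,  0.014])) [-0.597 -0.803]
240 column (np.float64(-0.0003999999999999698), array([-0.0235,  0.023 ])) [-0.597 -0.803]
240 columnlow (np.float64(0.0004000000000000323), array([-0.024,  0.023])) [-0.597 -0.803]
 20.76 p [0.599  0.2535 0.275 ] psi 2.618 F [ 0.6  0.1 -2.9] T [-0.04 -0.17  0.01] gap 0.0168
150 shank (np.float64(0.0010000000000000338), array([-0.006,  0.009])) [-0.597 -0.803]
150 shoulder (np.float64(0.001400000000000035), array([-0.0165,  0.016 ])) [-0.597 -0.803]
150 column (np.float64(-0.0005999999999999703), array([-0.0235,  0.023 ])) [-0.597 -0.803]
150 columnlow (np.float64(0.0004000000000000323), array([-0.024,  0.023])) [-0.597 -0.803]
```

```bash
python3 - <<'E'
import numpy as np
u=np.array([-.597,-.803]);v=np.array([-.803,.597]);xy=np.array([.599,.2535])
for f in("scene0","scene2","scene3","scene4"):
    d=np.load(f+".npz");P=d["P"];ok=d["ok"];D=P[...,:2]-xy;U=D@u;V=D@v;z=P[...,2]
    for nm,lo,hi,r,c in(("shank",.222,.272,.008,None),("column",.12,.160,.025,-.0003)):
        if nm=="shank" and f=="scene0":continue
        c={"scene2":.0026,"scene3":-.0003,"scene4":.0012}.get(f) if c is None else c
        m=ok&(z>lo)&(z<hi)&(abs(U-c)<.6*r)&(V<.0)&(V>-r-.006)
        vc=V[m]+np.sqrt(r*r-(U[m]-c)**2)
        print(f,nm,m.sum(),np.median(vc).round(4),vc.mean().round(4),vc.std().round(4))
E
```

```text
scene0 column 117 0.0023 0.0022 0.0017
scene2 shank 56 -0.0016 -0.0015 0.0017
scene2 column 119 0.002 0.002 0.0018
scene3 shank 56 -0.0006 -0.0006 0.0017
scene3 column 119 0.0018 0.0021 0.0018
scene4 shank 56 -0.002 -0.002 0.0019
scene4 column 118 0.002 0.002 0.0017
```

```bash
cat >> h.py <<'E'
E0=.00145
def pos(A,ps,z): return [A[0]+E0*np.cos(ps),A[1]+E0*np.sin(ps),z]
def go(A,ps,z,rate=.05,cN=None): return servo_line(pos(A,ps,z),q(ps),rate=rate,contact_N=cN)
def avgF(n=6):
    f=[]
    for _ in range(n): f.append(np.r_[current_force(),current_torque()]); sleep(.02)
    return np.mean(f,0)
E
python3 - <<'E'
from h import *
A=np.array([.5978,.2560]);ps=np.radians(150)
go(A,ps,.24,.08); f0=avgF(10); np.save("f0.npy",f0); st("pre"); print(f0.round(2))
hit=go(A,ps,.205,.03,4); f=avgF(); st(hit); print((f-f0).round(2))
if not hit:
    hit=go(A,ps,.17,.03,4); f=avgF(); st(hit); print((f-f0).round(2))
E
```

```text
pre 21.57 p [0.5971 0.2568 0.2407] psi 2.618 F [-0.7  0.  -1.3] T [-0.02 -0.13  0.02] gap 0.0164
[ 0.38  0.2  -2.03  0.03 -0.12  0.  ]
False 22.98 p [0.5967 0.2568 0.2053] psi 2.618 F [ 0.7  0.4 -2.9] T [-0.03 -0.13  0.01] gap 0.0168
[-0.27 -0.37  0.34 -0.03 -0.02 -0.02]
False 24.4 p [0.5967 0.2568 0.1703] psi 2.618 F [-0.4  0.1 -1.5] T [ 0.05 -0.1  -0.02] gap 0.0165
[-0.62 -0.09 -0.06 -0.02 -0.01 -0.01]
```

```bash
python3 - <<'E'
from h import *
A=np.array([.5978,.2560]);ps=np.radians(150);f0=np.load("f0.npy")
hit=go(A,ps,.151,.02,4); f=avgF(10); st(hit); print((f-f0).round(2))
E
```

```text
True 25.23 p [0.5963 0.2567 0.157 ] psi 2.618 F [0.2 0.4 4.8] T [ 0.09 -0.21 -0.01] gap 0.0167
[-0.48 -0.06  6.12  0.04 -0.08 -0.01]
```

```bash
python3 - <<'E'
from h import *
A=np.array([.5978,.2560]);p0=np.radians(150);f0=np.load("f0.npy")
z=.157
for i in range(1,21):
    ps=p0+.1*i
    t=current_clock();go(A,ps,z,.0006);f=avgF(4)-f0
    print(i,round(current_clock()-t,2),round(psi(),3),round(current_position()[2],4),f.round(2),flush=True)
    if f[2]<2 or abs(f[5])>.35 or f[2]>14: break
st()
E
```

```text
1 0.57 2.717 0.1571 [-0.34 -0.44  6.54 -0.02 -0.04 -0.03]
2 0.32 2.815 0.157 [-0.38 -0.35  5.67  0.05 -0.04  0.04]
3 0.32 2.914 0.157 [-0.12 -0.19  6.32  0.02 -0.02  0.01]
4 0.32 3.014 0.157 [-0.42 -0.46  5.77 -0.01 -0.05  0.01]
5 0.32 3.114 0.157 [-0.3  -0.13  6.33  0.07 -0.04  0.01]
6 0.32 3.214 0.157 [-0.26 -0.24  6.19  0.03 -0.02  0.02]
7 0.32 3.314 0.157 [-0.27 -0.06  6.05  0.02 -0.01  0.02]
8 0.32 3.414 0.157 [-0.15 -0.81  5.92  0.07 -0.02  0.03]
9 0.32 3.514 0.157 [-0.8  -0.48  5.97  0.12  0.02  0.03]
10 0.32 3.614 0.1569 [-0.19  0.26  5.36  0.21 -0.02  0.04]
11 0.32 3.714 0.1569 [-0.71  0.43  5.09  0.28  0.   -0.01]
12 0.32 3.814 0.1562 [-0.21 -0.23  0.15  0.05 -0.06  0.02]
 29.28 p [0.596  0.2546 0.1562] psi 3.814 F [ 0.9  0.3 -1.5] T [ 0.05 -0.17  0.03] gap 0.0166
```

```bash
python3 - <<'E'
from h import *
A=np.array([.5978,.2560]);ps=np.radians(150)+1.2;f0=np.load("f0.npy")
hit=go(A,ps,.1495,.02,4);f=avgF(8)-f0;st(hit);print(f.round(2))
E
```

```text
False 29.94 p [0.5968 0.2551 0.1498] psi 3.818 F [0.2 0.3 1.6] T [ 0.09 -0.07 -0.  ] gap 0.0165
[-0.58 -0.17  3.    0.08  0.02  0.01]
```

```bash
python3 - <<'E'
from h import *
A=np.array([.5978,.2560]);ps=np.radians(150)+1.2;f0=np.load("f0.npy")
z=.1503;zs=[]
for i in range(1,17):
    ps-=.08
    go(A,ps,z,.0006);f=avgF(4)-f0;zr=current_position()[2];zs.append(zr)
    print(i,round(current_clock(),2),round(psi()-3.818,3),round(zr,4),round(z,4),f.round(2),flush=True)
    if abs(f[5])>.45 or f[2]>15 or f[2]<-10: print("stop");break
    if i>=7 and zr<.1486 and abs(zs[-1]-zs[-3])<.0003: print("flat");break
    z+=np.clip((f[2]-2.5)/2500*.8,-.0008,.0008)
st()
E
```

```text
1 30.43 -0.079 0.1502 0.1503 [-0.55 -0.64  1.76  0.06 -0.01  0.02]
2 30.74 -0.158 0.1501 0.1501 [-0.64 -0.31  2.56  0.1   0.01 -0.02]
3 31.06 -0.237 0.1501 0.1501 [-0.09  0.03  2.24  0.05 -0.01 -0.02]
4 31.38 -0.317 0.15 0.15 [-0.41 -0.52  2.12  0.11  0.04  0.  ]
5 31.69 -0.397 0.1498 0.1499 [-0.37 -0.4   1.54  0.04 -0.    0.02]
6 32.02 -0.477 0.1495 0.1496 [-0.3  -0.55  1.08 -0.03 -0.04  0.02]
7 32.39 -0.558 0.1491 0.1491 [ 0.13 -0.65  1.5  -0.02 -0.01 -0.  ]
8 32.73 -0.637 0.1488 0.1488 [-0.33  0.03  0.68 -0.04 -0.05  0.01]
9 33.14 -0.718 0.1482 0.1482 [-0.51 -0.47  0.52  0.   -0.03 -0.01]
10 33.58 -0.798 0.148 0.1476 [-0.87 -0.4   4.43 -0.04  0.05 -0.03]
11 34.0 -0.878 0.1481 0.1482 [-0.88 -0.32  2.36  0.05  0.03 -0.02]
flat
 34.0 p [0.5963 0.2563 0.1481] psi 2.94 F [-1.1  0.4 -0.7] T [ 0.03 -0.11  0.03] gap 0.0171
```

```bash
python3 - <<'E'
from h import *
A=np.array([.5978,.2560]);f0=np.load("f0.npy");ps=np.radians(150)+1.2-.88
for d in(.08,.14):
    go(A,ps-d,.1478,.0006);f=avgF(5)-f0;st(d);print(f.round(2))
    if abs(f[5])>.45: break
p=current_position();move_gripper(.045);st("open")
servo_line([p[0],p[1],.26],None,.15);st("up")
c=capture("scene");P,ok=cloud(c);np.savez("scene5.npz",P=P,ok=ok,im=c["image"])
cv2.imwrite("pics/end.png",cv2.resize(c["image"][140:260,250:370],(600,600),interpolation=cv2.INTER_CUBIC))
m=ok&(np.hypot(P[...,0]-.598,P[...,1]-.2545)<.035)&(P[...,2]>.168);Z=P[m][:,2]
print(np.histogram(Z,np.arange(.168,.222,.004))[0])
E
```

```text
0.08 34.38 p [0.5966 0.2564 0.148 ] psi 2.86 F [-0.4  0.7  2. ] T [ 0.06 -0.13  0.  ] gap 0.0165
[-0.65 -0.18  4.44  0.01  0.01 -0.03]
0.14 34.71 p [0.5966 0.2565 0.148 ] psi 2.8 F [-0.8  0.1  3.5] T [-0.04 -0.08  0.02] gap 0.0169
[-0.71 -0.2   5.31 -0.05  0.03 -0.02]
open 35.34 p [0.5964 0.2565 0.1477] psi 2.798 F [-0.1  0.2 -0.5] T [ 0.   -0.13 -0.  ] gap 0.0448
up 36.24 p [0.5959 0.2562 0.259 ] psi 2.798 F [0.2 0.4 0.1] T [ 0.13 -0.14  0.02] gap 0.0449
[27 78 27  3  5 11  8 15 10 50 24  0  0]
```

View pics/end.png

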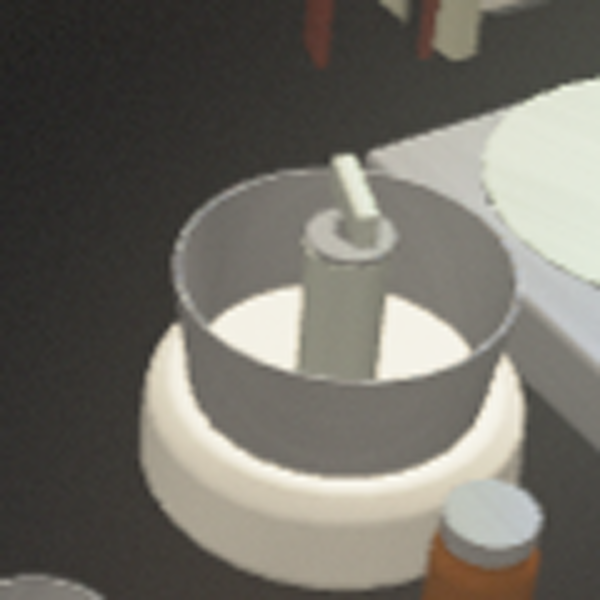

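The collar sits flush on the rim (crop (350,240)) and the bar top is at about z = 0.208, as expected. The bolt is released and the gripper is clear.

```bash
python3 -c "
from bench import *
print(close_job())"
```

```text
the job is handed in; nothing more can be done
None
```

The bolt is screwed into the grinder column with its collar flush on the rim and released. The job was handed in at about 36 s; the first grasp closed on nothing because the reported TCP sat about 34 mm below the real finger tips, and the second attempt held.

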